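# Lock the logger's battery hatch with the slot key

### The job

New cells are in the weather logger and its battery hatch stands sprung a little open. Take the slot key from its stand, feel its blade into the slot of the hatch's fastener, press the hatch down gently but fully home and turn the fastener clockwise to its stop so that it holds the hatch shut, then put the key back upright in its hole, down to the collar. Touch the logger only with the key, do not force it, and leave everything else where it is.

Things in the scene. Friction and masses are not known exactly. Their poses are not given: they have to be found in the camera images.
- logger: grey weather logger: plastic box 116 x 160 x 60 mm (x, y, z) on rubber feet, does not shift. Origin: centre of its underside, z up. On its top, the battery hatch over the -y half (grey plate 84 x 90 x 4 mm) and a flush dark solar cell over the +y half. On the hatch's front (-x) part sits the fastener: a round steel head 30 mm across, 8 mm tall, on a flat steel washer 41 mm across
- fastener_nominal (a point): nominal middle of the fastener's top face when the hatch is shut; fixed to the logger, with its axes, at (-26, -22, 73.2) mm in its frame. The fastener slips in the hatch: its true middle lies up to 5 mm from here, either way along the logger's x (not y). This offset is not measured and is held by about 25 N of friction. Hatch open, the head stands 6 mm higher and leans 0.1 rad, front side up
- fastener (a joint): turn of the fastener, growing clockwise seen from above; stays where it is left (0.10 N m of friction). Its straight slot is 4.0 mm wide, 8 mm deep, right across the head, open at both ends. At 0 it lies along the logger's y; at the stop, 1.57 rad, along its x, and the hatch is locked. Pressing home and turning load the blade with about 27 N (contact forces added up); over 45 N is forcing it
- hatch (a joint): angle of the hatch: 0 home, 0.10 rad sprung fully open. Its hinge runs along the logger's y, 60 mm behind (+x of) the fastener. Springs push it open: pressed at the fastener it starts down at about 4 N, needs 12 N to stay home and stops hard there. Locked and let go, it rests on the fastener's cam at about 0.02 rad
- keeper (a point): fixed steel keeper inside the logger under the hatch's front edge (not reachable). The fastener's cam passes beneath it in the last third of the turn; unless the hatch is pressed to within about 1 mm of home, the cam butts against its side and the fastener stops at about 1.0 rad
- slot_key: hand key, upright in its stand: flat black handle, round collar, steel shank, flat blade. Origin: middle of the blade's end (lowest point), z up along the handle. Blade 18 mm wide along y, 2.5 mm thick along x, 13 mm long; shank 10 mm thick; collar 30 mm across, z = 34 to 37 mm; handle 14 (x) x 22 (y) mm, z = 37 to 93 mm, gripped across the 14 mm. Same after a half turn. About 60 g
- key_stand: wooden stand, 52 x 100 x 44 mm (x, y, z), fast on the table; origin: centre of its underside. It has the key's hole at its +y end and two short steel bits, 6 mm in diameter, stand 3 to 6 mm proud at its -y end
- key_stand_hole (a point): middle of the mouth of the key's hole, on the stand's top face, with the stand's axes; hole 13 mm (x) x 21 mm (y), 40 mm deep. In place, the key's collar rests on the top face and the blade's end is 34 mm below this point
- cell_1: used battery cell, 15 x 50 mm, lying on the table between the logger and the stand; origin at the middle of its underside
- cell_2: second such cell
- screw_dish: round steel dish of small screws, 112 mm across, 22 mm tall, on the table right of the robot; origin at the centre of its underside
Things that resemble listed ones, but are neither listed nor needed, are in the scene too. Of the things shaped like the slot_key, the black one is meant.

How it is judged:
On the way, in this order (a step that is already met when the one before it is completed fails the run):
1. the key has been drawn out of its stand (z of slot_key in the frame of key_stand_hole above 0.005 m), for 0.1 s.
2. the key holds the hatch pressed home (value of joint hatch below 0.025 rad and contact force between slot_key and logger above 3 N), for 0.1 s.
3. the fastener has been turned to its stop with the hatch home (value of joint fastener above 1.4 rad and value of joint hatch below 0.03 rad and distance between slot_key and fastener_nominal below 0.03 m), for 0.2 s.
At the end, for the whole second after the job is handed in: the fastener is turned clockwise to within 0.17 rad of its stop and holds the hatch shut (hatch angle under 0.03 rad); the key stands released and at rest in its hole, collar within 3 mm of the stand's top, upright within 0.1 rad (value of joint fastener above 1.4 rad and value of joint hatch below 0.03 rad and horizontal distance between slot_key and key_stand_hole below 0.006 m and z of slot_key in the frame of key_stand_hole below -0.031 m and angle between slot_key's own z axis and vertical below 0.1 rad and linear speed of slot_key below 0.02 m/s); the robot touches nothing.
It fails at once if the key is forced: its contact forces on the logger (pressing and turning, added up) pass 45 N (contact force between slot_key and logger above 45 N).
It fails at once if the robot itself touches the logger (more than 3 N) (contact force between the arm and logger above 3 N).
It fails at once if the fingers touch the logger (more than 3 N) (contact force between the fingers and logger above 3 N).
It fails at once if a used cell or the dish of screws is shifted by more than 20 mm (distance of any of cell_1, cell_2, screw_dish from where it was at the start of the episode above 0.02 m).
It also fails if it takes over 64 s, if anything falls off the work surface, if the arm or the gripper's body presses on something with over 40 N, if the wrist force passes 120 N, or if a joint passes its speed limit or range.

### The arm

A 7-joint arm with a two-finger parallel gripper is mounted at the origin on the work surface; the furniture and walls round the work are solid. World frame = base frame: x ahead of the robot, y to its left, z up, the work surface at z = 0. Lengths are in m, angles in rad, forces in N, time in s.
With the tool pointing down it reaches from about 0.4 to 0.9 m from the base axis. Payload 5.5 kg.
Tool frame: the origin (TCP) lies midway between the tips of the shut fingers; the grasp point (between the pads) lies 19 mm behind it (robot.pinch_z is the distance from the TCP to the grasp point, in m); z points along the fingers, y is the line along which they close (so a half turn about z gives the same grasp; the last joint's range is limited). The gripper opens to 85 mm and grips with 20 to 120 N. Pads are 22 mm wide; open, the fingers measure 114 mm over their backs; the gripper's body (76 mm by 85 mm) begins 54 mm behind the grasp point. The pads swing forward as they close: fully open they stand 13 mm farther back than shut.
Start: joints at [1.409, 0.501, -0.427, 1.55, 0.221, 1.138, -0.21], TCP at [0.268, -0.592, 0.231] pointing down, gripper open.
Joint ranges: [-2.88, 2.88], [-0.31, 2.03], [-1.54, 1.56], [0.2, 2.42], [-1.41, 4.55], [0.19, 2.02], [-2.57, 2.57]. Speed limits (rad/s): [2.57, 2.57, 3.14, 3.14, 3.14, 3.14, 3.14].

### API

Orientations are given as [roll, pitch, yaw] about the fixed x, y, z axes, in that order (R = Rz(yaw) Ry(pitch) Rx(roll)).
In Python, from workcell import robot gives the robot as it stands.
- The arm moves only by the shell command python3 -m pendant 'ROWS' [OPENING] [FORCE]. ROWS is JSON, a list of rows, each a list of 4 numbers: the shift along the tool's x, y, z in m, then the turn about the tool's z in rad. A call has 1 to 5 rows; each row shifts and turns the commanded pose from where the row before left it, along the tool's axes as they then stand; what a row does not reach is not made up. A row lasts 1/12 s, in which the tool goes at most 41.7 mm and 7.16 degrees, less where a joint would pass 70% of its speed; a pose out of reach is approached as far as the arm can. A call with a gripper value outside its range is refused whole. OPENING is the opening in per cent of the stroke, from 0 (shut) to 100 (fully open), set as the call begins (- or left out, the last holds). The fingers move at their own pace and stop on an object; FORCE is the grip in N (left out, the last holds). Time passes only in rows, so rows that do not move let the fingers close. It gives the time, the measured TCP pose, the force, the opening and the grip force at its end, in the units of the state.
- robot.get_obs(): the state, without advancing time (a new reading comes with each control period).
- robot.snapshot(name): name is "scene" or "top" or "wrist"; returns (picture, depth): 400x640x3 uint8, red, green, blue; 400x640 float32, m along the optical axis (not along the pixel's ray), 0 where there is no reading.
- robot.get_calibration(name): a dict with "fx", "fy", "cx", "cy" (pixels), "distortion" ([k1, k2, p1, p2, k3] as OpenCV has them; the pictures are not rectified), "world_from_camera" (4x4, takes a point from camera to world coordinates); the wrist camera has in their place "mount" (4x4, takes a point from camera to tool coordinates, whose origin is the TCP and whose axes are the flange's). Camera axes: x right, y down, z forward; pixel columns grow to the right and rows downward; lengths in m; the calibration is good to about 2 mm. A picture is of the moment at which its call begins: read the wrist's pose just before it. get_calibration takes no time and is no camera call.
- robot.sign_off(): hands the job in; it is judged then, once.
The state is a dict: "time_s": time; "joints": joint angles; "dq": joint speeds; "joint_efforts": joint torques, N m; "ee_pos": TCP position; "tcp_rot": TCP orientation; "force": force on the tool from outside, world axes, zero at the start; "torque": the same for the moment, N m; "opening": finger opening in m; "finger_force": force on a finger pad.
Only numpy, scipy, OpenCV 4.12 (cv2) and the standard library are available. Lean on these libraries where they do the work, as an engineer would, in place of code of your own. Each camera call takes 0.05 s, during which the arm holds its last target. There are 200 camera calls.

## Working session

There is one attempt and no reset: what is moved stays moved. The work goes in short steps, Python scripts to look and compute and a shell command to move; the robot and the scene stay as the last step left them, time stands still between calls to the robot, and variables do not carry over. Pictures are saved under pics/ and viewed, at most 10 in all, crops included, and the job is handed in when it is done.

```bash
mkdir -p pics; ls
cat > h.py <<'E'
import numpy as np, cv2
from workcell import robot
from scipy.spatial.transform import Rotation as R
def cal(n):
    c=robot.get_calibration(n); K=np.array([[c['fx'],0,c['cx']],[0,c['fy'],c['cy']],[0,0,1.]]); d=np.array(c['distortion'])
    if 'mount' in c:
        o=robot.get_obs(); T=np.eye(4); T[:3,:3]=rot(o); T[:3,3]=o['ee_pos']; W=T@np.array(c['mount'])
    else: W=np.array(c['world_from_camera'])
    return K,d,W
def rot(o):
    return R.from_euler('xyz',o['tcp_rot']).as_matrix()
def ray(C,uv):
    K,d,W=C; p=cv2.undistortPoints(np.array(uv,float).reshape(-1,1,2),K,d).reshape(-1,2)
    return W[:3,3], np.c_[p,np.ones(len(p))]@W[:3,:3].T
def onz(C,uv,z):
    o,r=ray(C,uv); return o+r*((z-o[2])/r[:,2])[:,None]
def cloud(C,dep):
    v,u=np.mgrid[:400,:640]; o,r=ray(C,np.c_[u.ravel(),v.ravel()])
    P=o+r*dep.ravel()[:,None]; P[dep.ravel()==0]=np.nan; return P.reshape(400,640,3)
def snap(n):
    C=cal(n); im,d=robot.snapshot(n); return C,im,d
def save(im,f,s=1): cv2.imwrite('pics/'+f,cv2.resize(im[:,:,::-1],None,fx=s,fy=s,interpolation=cv2.INTER_CUBIC))
E
python3 - <<'E'
from h import *
o=robot.get_obs(); print({k:np.round(v,4) for k,v in o.items()})
for n in ['scene','top','wrist']:
    C,im,d=snap(n); np.savez('pics/'+n,im=im,d=d); print(n,np.round(C[2],3).tolist(),C[0][0,0],C[1])
    save(im,n+'0.png',1.25 if n!='wrist' else 1)
E
```

```text
pics
{'time_s': np.float64(0.0), 'joints': array([ 1.4092,  0.5019, -0.4268,  1.5515,  0.2208,  1.1383, -0.2103]), 'dq': array([ 0.0006,  0.0004,  0.0011, -0.0013, -0.0016,  0.0004, -0.0009]), 'joint_efforts': array([ 5.00000e-04, -5.69512e+01, -5.81620e+00, -2.80937e+01,
        1.06000e-02,  1.20000e-02,  0.00000e+00]), 'ee_pos': array([ 0.2676, -0.5916,  0.2302]), 'tcp_rot': array([-3.1396e+00, -1.0000e-04,  4.2480e-01]), 'force': array([ 0.0672, -0.0252,  0.3871]), 'torque': array([-0.0178, -0.0237, -0.0225]), 'finger_force': np.float64(0.0), 'opening': np.float64(0.0856)}
scene [[0.416, -0.58, 0.701, -0.087], [-0.909, -0.247, 0.335, -0.275], [-0.021, -0.776, -0.63, 0.636], [0.0, 0.0, 0.0, 1.0]] 407.0796662501581 [-0.03396614  0.          0.          0.          0.        ]
top [[0.022, -0.973, 0.231, 0.3], [-1.0, -0.022, 0.005, 0.023], [0.001, -0.231, -0.973, 1.096], [0.0, 0.0, 0.0, 1.0]] 397.8701973102818 [-0.08742509  0.          0.          0.          0.        ]
wrist [[0.411, -0.872, -0.265, 0.333], [-0.911, -0.394, -0.118, -0.561], [-0.002, 0.29, -0.957, 0.373], [0.0, 0.0, 0.0, 1.0]] 284.24823344781925 [-0.04025035  0.          0.          0.          0.        ]
```

View pics/scene0.png

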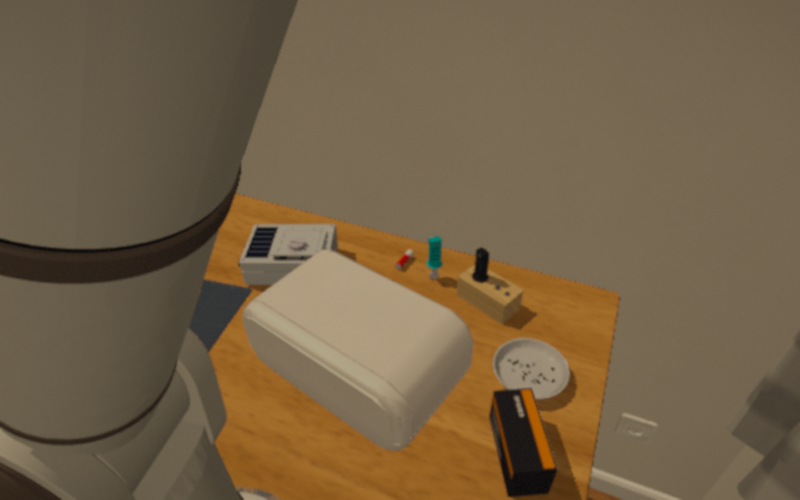

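View pics/top0.png

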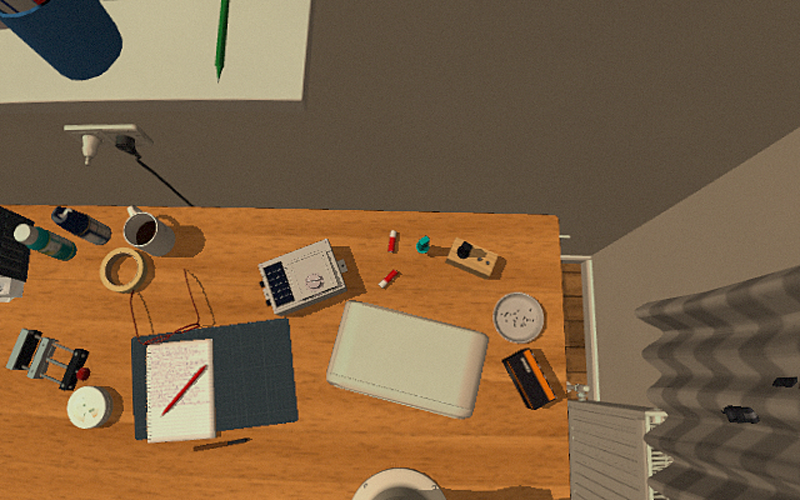

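The scene view is mostly blocked by the arm. In the top view the logger is at about (303,277), the stand at (475,257) with the black key at (465,250), and the teal decoy key at (423,245). The cells are at (392,240) and (388,279), the dish at (518,318), and a large white box of unknown height at (408,360). Next I measure.

Run:
```python
from h import *
C=cal('top'); z=np.load('pics/top.npz'); im,d=z['im'],z['d']; P=cloud(C,d)
for n,u,v in [('box',410,360),('box2',350,375),('box3',470,330),('logsolar',280,285),('hatch',305,270),('head',315,282),('stand',485,262),('key',466,247),('teal',423,242),('cell1',392,243),('dish',518,318),('table',420,290),('case',535,375),('arm',400,485),('blk',740,412),('mug',148,230),('shelf',200,50)]:
    print(n,np.round(P[int(v/1.25),int(u/1.25)],3))
print('edges x', np.nanmax(P[150:,:][...,0]))
# logger: bright grey region height .055-.08
def rect(mask,name,z):
    n,l,s,c=cv2.connectedComponentsWithStats(mask.astype(np.uint8)); 
    for i in range(1,n):
        if s[i,4]>60:
            pts=np.argwhere(l==i)[:,::-1].astype(float); q=onz(C,pts,z)[:,:2]
            r=cv2.minAreaRect(q.astype(np.float32)); print(name,s[i],np.round(r[0],4),np.round(r[1],4),round(r[2],1))
H=P[...,2]; X=P[...,0];Y=P[...,1]
reg=(X>.3)&(X<.7)&(Y>-.45)&(Y<.35)
rect(reg&(H>.050)&(H<.085),'loggerH',.063)
rect(reg&(H>.035)&(H<.052),'standH',.044)
rect(reg&(H>.075),'tall',.1)
save(im[150:270,190:430],'c1.png',3.3)
w=np.load('pics/wrist.npz')['im'];
```

```text
box [ 0.328 -0.012  0.138]
box2 [0.297 0.101 0.133]
box3 [ 0.387 -0.127  0.13 ]
logsolar [0.479 0.263 0.061]
hatch [0.512 0.211 0.068]
head [0.487 0.187 0.072]
stand [ 0.545 -0.175  0.044]
key [ 0.562 -0.123  0.102]
teal [ 0.573 -0.036  0.094]
cell1 [0.589 0.03  0.017]
dish [ 0.428 -0.252  0.008]
table [ 0.486 -0.037 -0.   ]
case [ 0.304 -0.271  0.061]
arm [0.077 0.    0.019]
blk [ 0.247 -0.526  0.324]
mug [0.599 0.578 0.045]
shelf [0.594 0.212 0.694]
edges x 0.7475627702008688
loggerH [ 207  191   70   61 2573] [0.5001 0.2195] [0.1169 0.1609] 22.6
loggerH [405 278  31  24 448] [ 0.3191 -0.2511] [0.067  0.0555] 28.3
standH [358 190  40  32 620] [ 0.5551 -0.1476] [0.1003 0.0545] 67.6
tall [    0     0   253    90 19675] [1.0259 0.6497] [0.8587 0.3257] 87.6
tall [368 193  10  10  64] [ 0.5617 -0.1257] [0.0215 0.0202] 56.3
tall [245 220  12  11  87] [0.482  0.1866] [0.0259 0.0284] 1.4
tall [ 261  240  130   61 5801] [ 0.3431 -0.0092] [0.2971 0.1538] 77.2
```

View pics/c1.png

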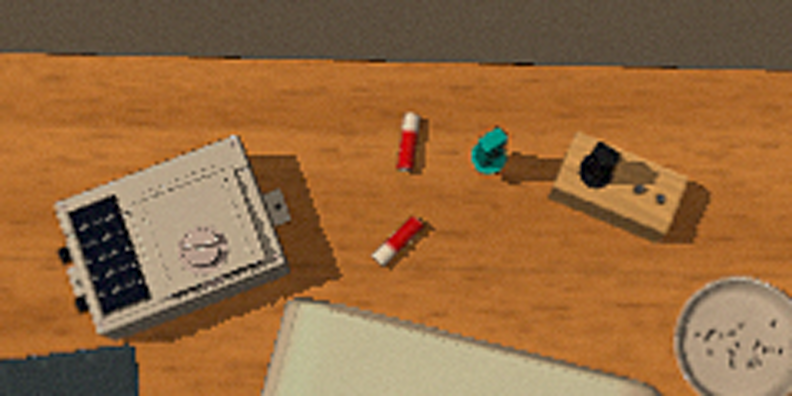

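The heights and sizes match the specification: logger 117x161 at yaw 22.6°, stand 100x54 at 44 mm with yaw -22.4°, and key top at about 0.102. Now I go above the stand.

```bash
R='[0.032,-0.0213,0,0]'; python3 -m pendant '[[0.032,-0.0213,0,0],[0.032,-0.0213,0,0],[0.032,-0.0213,0,0],[0.032,-0.0213,0,0],[0.032,-0.0213,0,0]]' 100 && python3 -m pendant '[[0.032,-0.0213,0,0],[0.032,-0.0213,0,0],[0.032,-0.0213,0,0],[0.032,-0.0213,0,0],[0.032,-0.0213,0,0]]' | tail -3; python3 -m pendant '[[0.032,-0.0213,0,0],[0.032,-0.0213,0,0],[0.032,-0.0213,0,0],[0.032,-0.0213,0,0],[0,0,0,-0.12]]' | tail -3; python3 -m pendant '[[0,0,0,-0.12],[0,0,0,-0.12],[0,0,0,-0.12],[0,0,0,-0.12],[0,0,0,-0.12]]'; python3 -m pendant '[[0,0,0,-0.035],[0,0,0,0]]'
python3 - <<'E'
from h import *
C,im,d=snap('wrist'); np.savez('pics/w1',im=im,d=d,W=C[2]); save(im,'w1.png'); print(robot.get_obs()['joints'].round(2))
E
```

```text
time_s: 0.57
ee_pos: [0.3702, -0.4275, 0.2311]
tcp_rot: [-3.141, 0.0, 0.424]
force: [0.4, -0.7, 0.1]
opening: 0.0853
finger_force: 0.0
force: [0.1, 0.4, -0.2]
opening: 0.0852
finger_force: 0.0
force: [0.2, 1.5, 0.7]
opening: 0.0852
finger_force: 0.0
time_s: 1.82
ee_pos: [0.553, -0.1358, 0.231]
tcp_rot: [-3.141, 0.0, 1.151]
force: [-0.1, -0.5, 0.5]
opening: 0.0857
finger_force: 0.0
time_s: 1.98
ee_pos: [0.5529, -0.1359, 0.231]
tcp_rot: [-3.141, -0.0, 1.181]
force: [-0.2, 0.1, 0.5]
opening: 0.0852
finger_force: 0.0
[ 0.81  0.43 -0.79  1.75  0.34  1.1  -0.48]
```

View pics/w1.png

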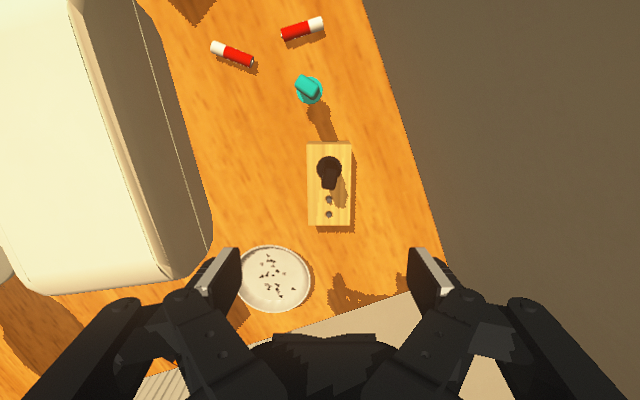

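The wrist view shows the stand at (329,185), the key's collar at about (329,167) with the handle top below it near (329,182), the teal decoy at (308,90), the cells above it, and the dish at (273,278).

```bash
cat >> h.py <<'E'
def rect(C,mask,name,z,mn=60):
    n,l,s,c=cv2.connectedComponentsWithStats(mask.astype(np.uint8)); 
    for i in range(1,n):
        if s[i,4]>mn:
            pts=np.argwhere(l==i)[:,::-1].astype(float); q=onz(C,pts,z)[:,:2]
            r=cv2.minAreaRect(q.astype(np.float32)); print(name,s[i],'c',np.round(r[0],4),'size',np.round(r[1],4),round(r[2],1),'mean',q.mean(0).round(4))
E
python3 - <<'E'
from h import *
w=np.load('pics/w1.npz'); C=cal('wrist'); C=(C[0],C[1],w['W']); im,d=w['im'],w['d']; P=cloud(C,d); H=P[...,2]
box=np.zeros((400,640),bool); box[130:235,290:370]=1
print(np.nanmax(H[box]))
rect(C,box&(H>.092),'handle top',.103,30)
rect(C,box&(H>.043-.006)&(H<.043+.014),'stand',.044)
dark=im.max(2)<70
rect(C,box&dark&(H>.044)&(H<.056),'collar',.047,20)
sat=im[...,1].astype(int)
rect(C,box&dark,'dark',.103,20)
np.set_printoptions(linewidth=250)
print((H[150:200:2,312:346:2]*1000).round(0)); print(im[150:200:2,312:346:2].max(2))
E
```

```text
0.10546759377103077
handle top [321 166  17  25 326] c [ 0.5609 -0.1258] size [0.0231 0.0144] 57.8 mean [ 0.5609 -0.1256]
stand [ 306  144   46   82 3141] c [ 0.5521 -0.1474] size [0.1002 0.0521] 67.8 mean [ 0.5523 -0.1467]
[[ 44.  45.  45.  44.  44.  45.  43.  44.  45.  45.  45.  44.  44.  45.  44.  44.  45.]
 [ 45.  44.  44.  45.  43.  44.  45.  43.  45.  45.  44.  45.  45.  44.  45.  46.  43.]
 [ 47.  44.  44.  45.  44.  46.  45.  45.  44.  45.  45.  44.  45.  46.  44.  45.  44.]
 [ 45.  44.  45.  45.  44.  44.  44.  44.  47.  45.  43.  44.  43.  44.  44.  44.  45.]
 [ 44.  44.  44.  44.  44.  47.  48.  47.  47.  48.  48.  47.  45.  45.  45.  45.  43.]
 [ 45.  45.  45.  45.  49.  46.  45.  55.  53.  52.  49.  48.  49.  48.  44.  44.  44.]
 [ 44.  44.  44.  47.  48.  48.  57.  68.  70.  66.  64.  60.  46.  48.  43.  45.  45.]
 [ 44.  45.  44.  46.  47.  48.  71.  82.  82.  79.  76.  75.  66.  47.  46.  45.  44.]
 [ 45.  45.  48.  48.  47.  47.  81.  92.  92.  91.  90.  89.  81.  48.  47.  43.  43.]
 [ 44.  45.  48.  47.  47.  47.  92. 101. 100. 101. 100.  99.  94.  47.  48.  44.  4
[... 2400 characters left out ...]
247 248 255  77  79  82  78  80  79  77  73 177 170 193 251]
 [247 244 247 247 255  69  80  80  80  78  79  76 109 176 182 197 175]
 [247 244 247 247 255  76  79  79  82  79  80  74 173 175 184 196 180]
 [247 244 247 246 253  92  78  80  79  81  78  72 177 173 183 195 178]
 [247 243 246 246 249 232 139  85  68  75  75  93 185 173 184 195 177]
 [246 244 246 247 250 249 251 255 255 141 145 189 181 173 186 193 181]
 [246 244 246 247 251 247 248 249 251 184 187 191 180 174 184 192 180]
 [246 244 245 247 251 248 248 252 248 220 189 190 180 171 185 193 181]
 [246 244 246 247 251 248 249 172 108 135 173 190 180 171 185 192 182]
 [246 243 245 247 251 248 245 112 120 104 146 187 180 173 185 193 180]]
```

Run:
```python
from h import *
w=np.load('pics/w1.npz'); C=cal('wrist'); C=(C[0],C[1],w['W']); im,d=w['im'],w['d']; P=cloud(C,d); H=P[...,2]
box=np.zeros((400,640),bool); box[130:235,290:370]=1
m=box&(H>.0995); rect(C,m,'handle top',.103,30)
q=P[m]; q=q[~np.isnan(q[:,0])][:,:2]; e,v=np.linalg.eigh(np.cov(q.T)); print('pca',np.degrees(np.arctan2(v[1,1],v[0,1])),np.sqrt(e*12))
dark=(im.max(2)<110)&box; dark[186:]=0; ys,xs=np.nonzero(dark&~(H>.052))
pts=onz(C,np.c_[xs,ys],.047)[:,:2]
c,r=cv2.minEnclosingCircle(pts.astype(np.float32)); print('collar',c,r)
o=robot.get_obs(); Rm=rot(o); 
ax=np.array([np.cos(np.radians(67.7)),np.sin(np.radians(67.7))]); s=np.array([.5521,-.1474])
print('along',(np.array([.5609,-.1258])-s)@ax, (np.array([.5609,-.1258])-s)@np.array([ax[1],-ax[0]]))
print('tool delta', Rm.T@(np.array([.5609,-.1258,.1])-o['ee_pos']))
```

```text
handle top [321 167  17  24 301] c [ 0.5606 -0.1262] size [0.0221 0.0139] 56.1 mean [ 0.5607 -0.1261]
pca 55.68316354003971 [0.01343282 0.02121451]
collar (0.5608667135238647, -0.12793776392936707) 0.015491698868572712
along 0.023323744120988116 -5.44075240317052e-05
tool delta [0.0124112  0.00352964 0.13101656]
```

```bash
python3 -m pendant '[[0,0,0,0.102],[0,0,0,0.102],[0.0123,0.0011,0,0],[0,0,0.035,0],[0,0,0.035,0]]' 70 40; python3 -m pendant '[[0,0,0.035,0],[0,0,0.035,0],[0,0,0.025,0],[0,0,0.01,0],[0,0,0,0]]'; python3 -m pendant '[[0,0,0,0],[0,0,0,0],[0,0,0,0],[0,0,0,0],[0,0,0,0]]' 0 60;python3 -m pendant '[[0,0,0,0],[0,0,0,0],[0,0,0,0],[0,0,0,0],[0,0,0,0]]' 0 80
```

```text
time_s: 2.45
ee_pos: [0.5643, -0.125, 0.163]
tcp_rot: [3.135, -0.003, 0.979]
force: [0.3, -0.5, -1.2]
opening: 0.0599
finger_force: 0.0
time_s: 2.87
ee_pos: [0.5595, -0.125, 0.0538]
tcp_rot: [-3.137, 0.001, 0.978]
force: [-0.2, -0.2, -0.3]
opening: 0.0601
finger_force: 0.0
time_s: 3.28
ee_pos: [0.5625, -0.1266, 0.0582]
tcp_rot: [3.138, -0.001, 0.976]
force: [-0.4, 0.2, 6.6]
opening: 0.0135
finger_force: 58.5
time_s: 3.7
ee_pos: [0.5625, -0.1266, 0.0583]
tcp_rot: [3.138, -0.001, 0.976]
force: [-0.1, -0.3, 8.1]
opening: 0.0134
finger_force: 77.8
```

```bash
python3 -m pendant '[[0,0,-0.01,0],[0,0,-0.03,0],[0,0,-0.035,0],[0,0,-0.035,0],[0,0,-0.035,0]]'; python3 -m pendant '[[0,0,-0.005,0],[0,0,0,0],[0,0,0,0]]'
python3 - <<'E'
from h import *
o=robot.get_obs(); print({k:np.round(o[k],4) for k in ['ee_pos','tcp_rot','force','torque','joints','opening']})
C,im,d=snap('wrist'); np.savez('pics/w2',im=im,d=d,W=C[2]); save(im,'w2.png'); 
C=cal('top'); im,d=robot.snapshot('top'); np.savez('pics/t2',im=im,d=d)
C=cal('scene'); im,d=robot.snapshot('scene'); np.savez('pics/s2',im=im,d=d)
E
```

```text
time_s: 4.12
ee_pos: [0.5604, -0.1261, 0.2035]
tcp_rot: [-3.141, 0.0, 0.976]
force: [0.9, -0.7, 0.4]
opening: 0.0131
finger_force: 80.9
time_s: 4.37
ee_pos: [0.5606, -0.1267, 0.2066]
tcp_rot: [3.141, 0.001, 0.976]
force: [-0.8, -0.6, -0.4]
opening: 0.013
finger_force: 81.0
{'ee_pos': array([ 0.5606, -0.1267,  0.2066]), 'tcp_rot': array([3.1409e+00, 6.0000e-04, 9.7550e-01]), 'force': array([-0.7596, -0.578 , -0.3881]), 'torque': array([-0.0076,  0.0021,  0.0011]), 'joints': array([ 0.7421,  0.4554, -0.7338,  1.7624,  0.3461,  1.0566, -0.7093]), 'opening': np.float64(0.013)}
```

View pics/w2.png

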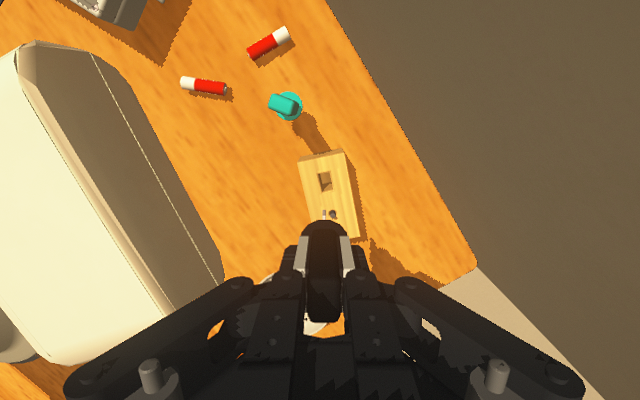

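The key is held upright with its blade tip near (325,213). The empty hole shows at (325,181). Now I turn the tool and go over the fastener.

```bash
python3 -m pendant '[[0,0,0,-0.12],[0,0,0,-0.12],[0,0,0,-0.12],[0,0,0,-0.12],[0,0,0,-0.12]]'|head -3; python3 -m pendant '[[0,0,0,-0.12],[0,0,0,-0.12],[0,0,0,-0.12],[0,0,0,-0.03],[0.02,0.0032,0,0]]'|head -3;  python3 -m pendant '[[0.035,0.0056,0,0],[0.035,0.0056,0,0],[0.035,0.0056,0,0],[0.035,0.0056,0,0],[0.035,0.0056,0,0]]'|head -3; python3 -m pendant '[[0.035,0.0056,0,0],[0.035,0.0056,0,0],[0.035,0.0056,0,0],[0.02,0.003,0,0],[0,0,0,0]]'; python3 -m pendant '[[0,0,0,0],[0,0,0,0]]'
python3 - <<'E'
from h import *
o=robot.get_obs(); print({k:np.round(o[k],4) for k in ['ee_pos','tcp_rot','force','joints','opening']})
C,im,d=snap('wrist'); np.savez('pics/w3',im=im,d=d,W=C[2]); save(im[60:300,160:480],'w3.png',2.4)
P=cloud(C,d); H=P[...,2]; m=(P[...,0]>.42)&(P[...,0]<.6)&(P[...,1]>.12)&(P[...,1]<.32)
np.savez('pics/P3',P=P)
rect(C,m&(H>.05)&(H<.095),'logger',.064,300)
w=np.load('pics/w2.npz'); C=(C[0],C[1],w['W']); im,d=w['im'],w['d']; P=cloud(C,d);H=P[...,2]
b=np.zeros((400,640),bool); b[140:204,285:365]=1
rect(C,b&(H<.038)&(im.max(2)<200)&(P[...,1]>-.15),'hole',.044,30)
print(im[165:200:3,312:340:2].max(2)); print((H[165:200:3,312:340:2]*1000).round())
E
```

```text
time_s: 4.93
ee_pos: [0.56, -0.126, 0.2047]
tcp_rot: [-3.139, -0.001, 1.582]
time_s: 5.35
ee_pos: [0.5558, -0.1111, 0.2041]
tcp_rot: [-3.139, -0.001, 1.961]
time_s: 5.77
ee_pos: [0.5132, 0.067, 0.205]
tcp_rot: [-3.139, -0.001, 1.966]
time_s: 6.18
ee_pos: [0.4818, 0.1946, 0.2058]
tcp_rot: [-3.141, -0.004, 1.975]
force: [0.6, 0.1, -0.6]
opening: 0.0128
finger_force: 80.9
time_s: 6.35
ee_pos: [0.4846, 0.1877, 0.2052]
tcp_rot: [-3.139, 0.0, 1.966]
force: [0.8, -0.8, -0.0]
opening: 0.0127
finger_force: 80.9
{'ee_pos': array([0.4846, 0.1877, 0.2052]), 'tcp_rot': array([-3.1395e+00,  1.0000e-04,  1.9656e+00]), 'force': array([ 0.8246, -0.7576, -0.0339]), 'joints': array([ 0.3971,  0.4497, -1.024 ,  1.8877,  0.4408,  1.0545, -0.4142]), 'opening': np.float64(0.0127)}
logger [  291    80   120   155 16724] c [0.4971 0.2213] size [0.114  0.1564] 22.9 mean [0.4949 0.2289]
logger [239 214  26  26 334] c [0.428  0.1171] size [0.0243 0.0191] 75.6 mean [0.4274 0.1174]
hole [304 140  34  17 298] c [ 0.5772 -0.0933] size [0.017  0.0351] 55.8 mean [ 0.5761 -0.0909]
hole [345 154  11  25 124] c [ 0.5934
[... 872 characters left out ...]
. 44. 44. 44. 46. 45. 45. 45. 44. 44. 44. 44. 45.]
 [45. 44. 44. 45. 45. 44. 44. 44. 45. 43. 44. 45. 44. 44.]
 [45. 46. 44. 43. 45. 44. 43. 46. 44. 43. 45. 44. 44. 44.]
 [44. 44. 44. 33.  4.  4.  4.  6.  3. 43. 44. 44. 43. 43.]
 [43. 45. 45. 43.  6.  5.  5.  4.  4.  5. 45. 45. 44. 45.]
 [45. 45. 44. 43. 22.  5.  5.  5.  4.  5. 45. 44. 45. 44.]
 [44. 45. 44. 45. 34.  4.  5.  4.  9. 11. 44. 45. 43. 45.]
 [46. 45. 45. 45. 44. 18. 19. 20. 23. 24. 27. 46. 44. 45.]
 [45. 45. 44. 45. 46. 31. 33. 33. 36. 37. 39. 45. 44. 45.]
 [44. 44. 45. 44. 43. 43. 44. 44. 44. 45. 45. 44. 44. 43.]
 [46. 43. 44. 45. 45. 44. 44. 44. 44. 44. 44. 45. 44. 45.]
 [43. 46. 45. 43. 43. 44. 45. 44. 44. 44. 45. 45. 44. 45.]]
```

View pics/w3.png

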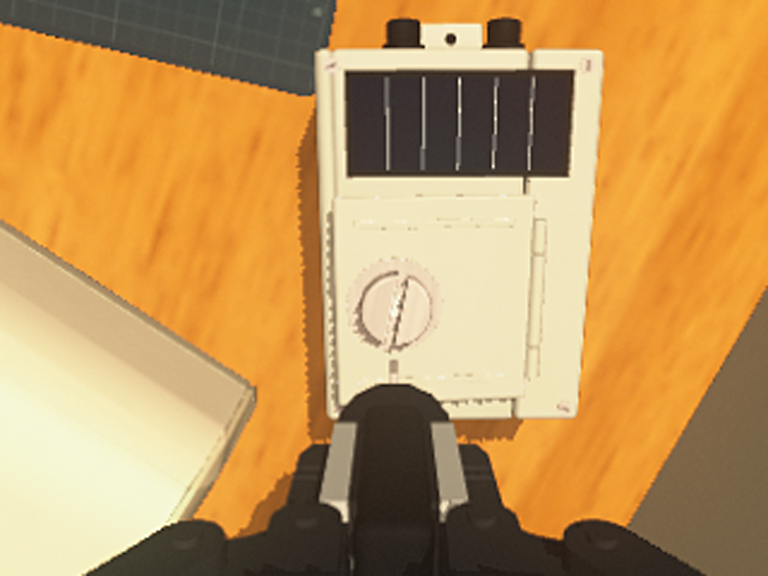

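The hatch and fastener are clearly visible. The head centre is at crop (397,307), and the slot runs from (385,345) to (405,265), so it already stands a little clockwise of 0. I measure it more closely.

Run:
```python
from h import *
w=np.load('pics/w3.npz'); C=cal('wrist'); C=(C[0],C[1],w['W']); im,d=w['im'],w['d']; P=cloud(C,d); H=P[...,2]
save(im[160:212,296:358],'w3h.png',11)
np.set_printoptions(linewidth=250)
print((H[170:208:2,306:350:2]*1000).round())
print(np.nanmedian(H[130:160,380:395]),'logger body?'); 
# predicted tip pixel of key, tool (0,0,.048)
c=robot.get_calibration('wrist'); M=np.linalg.inv(np.array(c['mount']))
for p in [(0,0,.048),(.009,0,.048),(-.009,0,.048),(.009,0,.035)]:
    q=M@np.r_[p,1]; print(p,cv2.projectPoints(q[None,:3],np.zeros(3),np.zeros(3),C[0],C[1])[0].ravel())
```

```text
[[71. 72. 73. 72. 71. 72. 73. 74. 72. 71. 71. 69. 72. 71. 71. 70. 69. 69. 68. 69. 68. 69.]
 [71. 71. 72. 74. 71. 72. 71. 70. 72. 74. 70. 70. 71. 71. 70. 72. 70. 69. 68. 68. 68. 68.]
 [72. 72. 73. 72. 73. 72. 73. 75. 77. 78. 71. 70. 71. 71. 71. 70. 71. 68. 70. 69. 68. 69.]
 [72. 73. 74. 73. 72. 75. 79. 80. 80. 79. 71. 72. 78. 78. 71. 70. 70. 70. 69. 67. 69. 67.]
 [73. 73. 73. 73. 77. 81. 80. 80. 80. 80. 72. 72. 79. 78. 79. 70. 70. 69. 70. 69. 68. 68.]
 [74. 73. 72. 77. 81. 81. 80. 81. 80. 80. 71. 74. 80. nan 79. 78. 70. 70. 70. 68. 67. 67.]
 [73. 72. 73. 81. 81. 80. 80. 80. 80. 80. 71. 77. 80. 79. 78. 79. 70. 70. 70. 68. 68. 68.]
 [73. 74. 76. 81. 81. 80. 80. 80. 80. 71. 73. 79. 79. 79. 79. 78. 78. 70. 71. 69. 68. 69.]
 [73. 73. 81. 80. 81. 81. 80. 80. 79. 71. 72. 79. 79. 79. 80. 79. 77. 71. 70. 69. 69. 68.]
 [74. 74. 81. 81. 81. 80. 81. 80. 81. 73. 74. 79. 79. 80. 80. 79. 78. 69. 69. 69. 69. 68.]
 [73. 73. 79. 81. 81. 80. 81. 80. 80. 72. 74. 79. 79. 79. 79. 78. 79. 71. 70. 69. 69. 68.]
 [74. 74. 81. 81. 80. 80. 80. 80. 72. 71. 79. 79. 79. 78. 79. 78. 79. 70. 71. 68. 68. 67.]
 [73. 74. 73. 80. 80. 80. 81. 81. 72. 71. 80. 80. 79. 78. 78. 78. 78. 70. 69. 68. 68. 69.]
 [74. 73. 73. 80. 82. 79. 80. 81. 72. 71. 79. 79. 80. 78. 78. 78. 70. 71. 68. 68. 68. 68.]
 [73. 73. 73. 73. 80. 81. 81. 80. 73. 74. 78. 80. 80. 79. 79. 78. 69. 69. 68. 69. 68. 68.]
 [73. 72. 73. 72. 72. 80. 81. 80. 72. 77. 80. 80. 80. 78. 70. 71. 70. 69. 68. 68. 69. 68.]
 [73. 71. 71. 73. 73. 73. 79. 71. 72. 79. 80. 79. 79. 71. 71. 69. 68. 69. 69. 68. 70. 67.]
 [73. 72. 71. 71. 70. 73. 74. 73. 72. 72. 72. 71. 70. 71. 70. 70. 69. 69. 68. 69. 67. 68.]
 [73. 73. 73. 72. 71. 71. 71. 72. 72. 74. 72. 70. 69. 70. 70. 70. 69. 70. 69. 69. 68. 67.]]
0.06076937291843698 logger body?
(0, 0, 0.048) [325.38402038 221.29035204]
(0.009, 0, 0.048) [325.39330006 209.46859532]
(-0.009, 0, 0.048) [325.3747522  232.80510325]
(0.009, 0, 0.035) [325.50182513 215.86051072]
```

View pics/w3h.png

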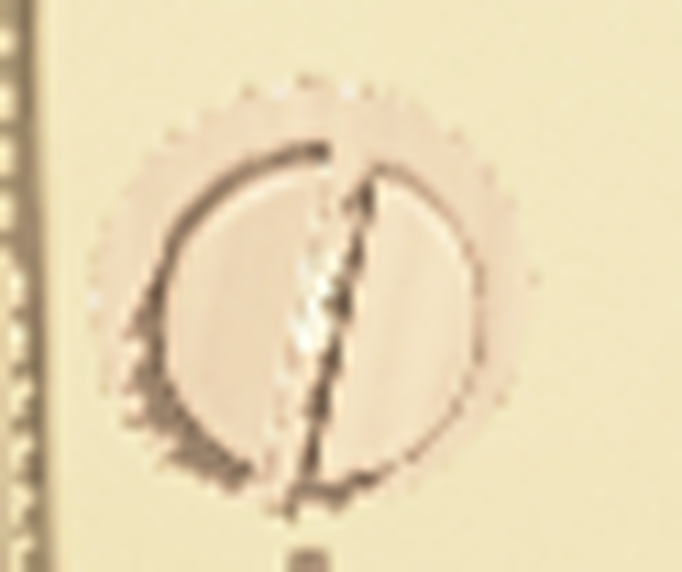

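The head, its slot (dark right wall from (370,185) to (300,480), leaning clockwise) and the washer are clear, and the depth resolves the slot floor. I fit both.

Run:
```python
from h import *
w=np.load('pics/w3.npz'); C=cal('wrist'); C=(C[0],C[1],w['W']); im,d=w['im'],w['d']; P=cloud(C,d)
o=robot.get_obs(); Rm=rot(o); Q=(P-o['ee_pos'])@Rm   # tool coords (x,y,z)
H=P[...,2]; b=np.zeros((400,640),bool); b[172:206,304:344]=1
top=b&(H>.0765); 
q=Q[top]; (cx,cy),r=cv2.minEnclosingCircle(q[:,:2].astype(np.float32)); print('head top circle tool',cx,cy,r)
A=np.c_[q[:,:2],np.ones(len(q))]; pl=np.linalg.lstsq(A,q[:,2],rcond=None)[0]; print('plane z=',pl)
ys,xs=np.nonzero(b)
f=np.zeros_like(b)
zt=Q[...,0]*pl[0]+Q[...,1]*pl[1]+pl[2]
f=b&((Q[...,2]-zt)>.0045)&(np.hypot(Q[...,0]-cx,Q[...,1]-cy)<.0125)
s=Q[f]; s=s[~np.isnan(s[:,0])]; print(len(s))
m,c=np.polyfit(s[:,0],s[:,1],1); print('slot y=',m,'x+',c,'at head cx:',m*cx+c,'angle',np.arctan(m),'std',np.std(s[:,1]-m*s[:,0]-c), 'depth',np.median((s[:,2]-zt[f][:len(s)])))
l,_=cv2.connectedComponents(f.astype(np.uint8)); print('head z world',o['ee_pos'][2]-(pl[0]*cx+pl[1]*cy+pl[2]))
print('head world',(o['ee_pos']+Rm@[cx,cy,0]).round(4), o['tcp_rot'])
g=im.sum(2)[176:204:3,310:342]; print(f[176:204:3,310:342].astype(int))
```

```text
head top circle tool 0.003757172031328082 -0.00048142168088816106 0.015020131133496761
plane z= [0.01376631 0.09353977 0.12577935]
85
slot y= 0.19546568404640177 x+ -0.0009894280964295125 at head cx: -0.0002550298952459601 angle 0.19303186326451005 std 0.0010197569163960924 depth 0.007789871859545189
head z world 0.0795640538919899
head world [0.483  0.1904 0.2054] [-3.13969492e+00  2.06094702e-04  1.96419114e+00]
[[0 0 0 0 0 0 0 0 0 0 0 0 0 0 0 0 1 1 1 0 0 0 0 0 0 0 0 0 0 0 0 0]
 [0 0 0 0 0 0 0 0 0 0 0 0 0 0 0 1 1 1 1 0 0 0 0 0 0 0 0 0 0 0 0 0]
 [0 0 0 0 0 0 0 0 0 0 0 0 0 0 0 1 1 1 0 0 0 0 0 0 0 0 0 0 0 0 0 0]
 [0 0 0 0 0 0 0 0 0 0 0 0 0 0 1 1 1 0 0 0 0 0 0 0 0 0 0 0 0 0 0 0]
 [0 0 0 0 0 0 0 0 0 0 0 0 0 1 1 1 1 0 0 0 0 0 0 0 0 0 0 0 0 0 0 0]
 [0 0 0 0 0 0 0 0 0 0 0 0 0 1 1 1 0 0 0 0 0 0 0 0 0 0 0 0 0 0 0 0]
 [0 0 0 0 0 0 0 0 0 0 0 0 1 1 1 1 0 0 0 0 0 0 0 0 0 0 0 0 0 0 0 0]
 [0 0 0 0 0 0 0 0 0 0 0 1 1 1 1 0 0 0 0 0 0 0 0 0 0 0 0 0 0 0 0 0]
 [0 0 0 0 0 0 0 0 0 0 0 0 0 0 0 0 0 0 0 0 0 0 0 0 0 0 0 0 0 0 0 0]
 [0 0 0 0 0 0 0 0 0 0 0 0 0 0 0 0 0 0 0 0 0 0 0 0 0 0 0 0 0 0 0 0]]
```

Run:
```python
from h import *
w=np.load('pics/w3.npz'); C=cal('wrist')
Mt=np.array(robot.get_calibration('wrist')['mount'])
for n in ['w2','w3']:
    w=np.load(f'pics/{n}.npz'); im,d=w['im'],w['d']; P=cloud((C[0],C[1],Mt),d); b=np.zeros((400,640),bool); b[195:235,312:338]=1
    k=b&(P[...,2]<.06)&(P[...,2]>.02)
    for r in range(202,224,1):
        x=np.nonzero(k[r])[0]
        if len(x): print(n,r,x.min(),x.max(),P[r,x].mean(0).round(4),im[r,x].mean(1).astype(int))
```

```text
w2 210 322 325 [ 0.009  -0.0013  0.0468] [178 149 140 131]
w2 211 322 325 [ 0.0091 -0.0013  0.0444] [176 153 146 122]
w2 212 322 325 [ 0.009  -0.0013  0.0427] [176 155 149 126]
w2 213 322 325 [ 0.009  -0.0013  0.0406] [171 153 148 128]
w2 214 322 325 [ 0.0091 -0.0013  0.0383] [170 146 141 127]
w2 215 322 325 [ 0.0091 -0.0013  0.0363] [183 180 181 150]
w2 216 322 325 [ 0.0086 -0.0013  0.0357] [202 228 232 184]
w2 217 322 325 [ 0.0082 -0.0013  0.035 ] [197 218 223 175]
w2 218 322 325 [ 0.0075 -0.0013  0.0348] [200 222 226 180]
w2 219 322 325 [ 0.0068 -0.0013  0.0349] [177 200 202 161]
w3 210 322 325 [ 0.009  -0.0013  0.0468] [175 142 142 169]
w3 211 322 325 [ 0.0091 -0.0013  0.0444] [162 144 149 160]
w3 212 322 325 [ 0.009  -0.0013  0.0426] [164 149 153 163]
w3 213 322 325 [ 0.0091 -0.0013  0.0404] [165 148 151 165]
w3 214 322 325 [ 0.009  -0.0013  0.0386] [161 143 146 165]
w3 215 322 325 [ 0.009  -0.0013  0.0366] [178 174 181 181]
w3 216 322 325 [ 0.0089 -0.0013  0.0349] [198 221 230 208]
w3 217 322 325 [ 0.0083 -0.0013  0.0347] [193 209 219 202]
w3 218 322 325 [ 0.0075 -0.0013  0.035 ] [199 215 223 207]
w3 219 322 325 [ 0.0068 -0.0013  0.035 ] [169 188 199 179]
```

Blade tip measured in the tool frame: (0, -0.0013, 0.0475). Slot centre: (0.0038, -0.0004), at +0.193 rad. I shift, turn, lower to about 13 mm above the head, and re-measure.

```bash
python3 -m pendant '[[0.0038,0.0009,0,0],[0,0,0.02,0.0965],[0,0,0.025,0.0965],[0,0,0.02,0],[0,0,0,0]]' - 100; python3 -m pendant '[[0,0,0,0],[0,0,0,0],[0,0,0,0]]'
cat > m.py <<'E'
from h import *
import sys
n=sys.argv[1]
o=robot.get_obs(); print({k:np.round(o[k],4) for k in ['time_s','ee_pos','tcp_rot','force','torque']})
C,im,d=snap('wrist'); np.savez('pics/'+n,im=im,d=d)
Q=cloud((C[0],C[1],np.array(robot.get_calibration('wrist')['mount'])),d)
np.set_printoptions(linewidth=250)
tz=Q[...,2]; zt=float(sys.argv[2])-.0  # expected tool z of head top
b=(np.hypot(Q[...,0]-float(sys.argv[3]),Q[...,1]-float(sys.argv[4]))<.024)
top=b&(abs(tz-zt)<.0035)
q=Q[top][:,:2]; print('top n',len(q),'circle',cv2.minEnclosingCircle(q.astype(np.float32)))
A=np.c_[q,np.ones(len(q))]; pl=np.linalg.lstsq(A,tz[top],rcond=None)[0]; print('plane',pl)
f=b&(tz-(Q[...,0]*pl[0]+Q[...,1]*pl[1]+pl[2])>.0045)&(np.hypot(Q[...,0]-float(sys.argv[3]),Q[...,1]-float(sys.argv[4]))<.0125)
s=Q[f]; m,c=np.polyfit(s[:,0],s[:,1],1); print('slot',len(s),'y=',m.round(4),'x+',c.round(5))
k=(abs(Q[...,0]-.009)<.004)&(abs(Q[...,1])<.006)&(tz>.034)&(tz<.0485)
print('blade',np.median(Q[k],0) if k.any() else None,k.sum())
for r in range(150,222,4):
    x=np.nonzero((f)[r])[0]; 
    if len(x): print(r,x.min(),x.max(),(Q[r,x].mean(0)*1000).round(1))
E
python3 m.py w4 .0615 0 -.0005
```

```text
time_s: 6.82
ee_pos: [0.4822, 0.1899, 0.1377]
tcp_rot: [-3.135, 0.001, 1.771]
force: [-1.2, -0.5, -0.9]
opening: 0.0128
finger_force: 98.0
time_s: 7.07
ee_pos: [0.4854, 0.1929, 0.1427]
tcp_rot: [3.139, -0.0, 1.772]
force: [-0.7, -0.8, -0.9]
opening: 0.013
finger_force: 98.0
{'time_s': np.float64(7.0667), 'ee_pos': array([0.4854, 0.1929, 0.1427]), 'tcp_rot': array([ 3.1393e+00, -5.0000e-04,  1.7725e+00]), 'force': array([-0.6723, -0.8237, -0.8854]), 'torque': array([ 0.0257, -0.069 , -0.026 ])}
top n 615 circle ((-0.0017374110175296664, -0.003291999688372016), 0.014792025089263916)
plane [0.03185986 0.08541881 0.06331482]
slot 127 y= 0.162 x+ -0.00014
blade [ 0.00859806 -0.00190732  0.03684939] 39
198 320 333 [10.2  0.8 71.4]
202 320 338 [ 6.8  2.1 71.7]
206 321 340 [ 3.5  4.  71.6]
210 320 340 [ 0.3  1.2 71. ]
214 320 321 [-3.2 -4.  71.5]
218 320 321 [-6.5 -4.  71.1]
```

```bash
python3 -m pendant '[[0,0,0,0],[0,0,0,0],[0,0,0,0],[0,0,0,0],[0,0,0,0]]'|head -2; python3 -m pendant '[[0,0,0,0],[0,0,0,0],[0,0,0,0]]'|head -2;
python3 m.py w5 .0615 0 -.0005
python3 - <<'E'
from h import *
im=np.load('pics/w5.npz')['im']; save(im[170:240,280:370],'w5.png',8)
E
```

```text
time_s: 7.53
ee_pos: [0.4844, 0.1925, 0.1414]
time_s: 7.78
ee_pos: [0.4843, 0.1925, 0.1413]
{'time_s': np.float64(7.7833), 'ee_pos': array([0.4843, 0.1925, 0.1413]), 'tcp_rot': array([-3.1415, -0.    ,  1.7728]), 'force': array([ 1.0624,  0.7109, -0.6503]), 'torque': array([-0.0272, -0.0396, -0.0071])}
top n 657 circle ((-0.0017502902774140239, -0.001987506402656436), 0.014965050853788853)
plane [0.03603123 0.09142096 0.06192526]
slot 97 y= 0.2403 x+ -0.00196
blade [ 0.00876586 -0.0012411   0.03755762] 38
198 321 333 [10.7  0.7 69.7]
202 321 337 [ 7.3  0.2 70.3]
206 321 325 [ 4.1 -2.  69.8]
210 321 321 [ 0.7 -3.6 70.1]
214 321 321 [-1.9 -3.6 67.9]
218 321 321 [-6.2 -3.6 70.3]
```

View pics/w5.png

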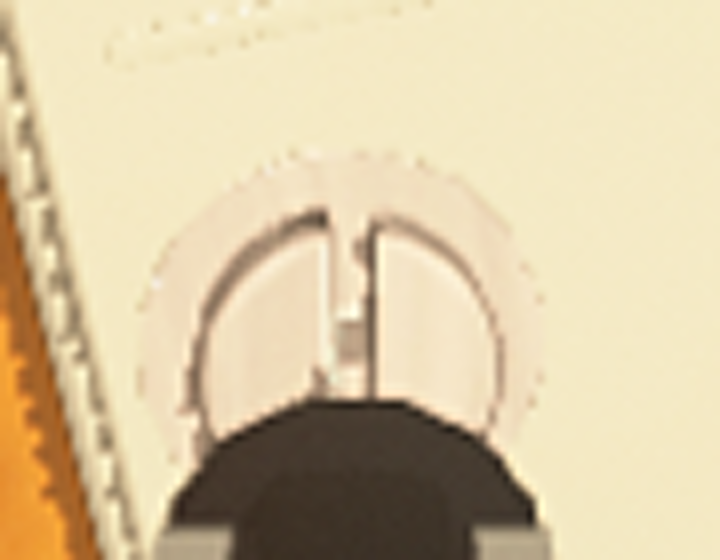

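The blade (x 335-370) sits centred between the slot walls (328-374), and the two are parallel. The head centre is 1.8 mm back along tool x, so I correct that and lower gently.

```bash
python3 -m pendant '[[-0.0018,0,0.003,0],[0,0,0.003,0],[0,0,0.003,0],[0,0,0.002,0],[0,0,0,0]]'; python3 -m pendant '[[0,0,0,0],[0,0,0,0],[0,0,0.001,0],[0,0,0.001,0],[0,0,0.001,0]]'; python3 -m pendant '[[0,0,0.001,0],[0,0,0.001,0],[0,0,0,0],[0,0,0,0],[0,0,0,0]]'
```

```text
time_s: 8.25
ee_pos: [0.4842, 0.1906, 0.1296]
tcp_rot: [-3.14, 0.0, 1.773]
force: [-1.4, 0.9, -1.4]
opening: 0.0129
finger_force: 98.0
time_s: 8.67
ee_pos: [0.4847, 0.1908, 0.1273]
tcp_rot: [3.141, 0.0, 1.773]
force: [0.3, -0.4, -0.6]
opening: 0.0131
finger_force: 98.0
time_s: 9.08
ee_pos: [0.4847, 0.1908, 0.1253]
tcp_rot: [3.142, -0.0, 1.773]
force: [0.5, -0.4, -0.7]
opening: 0.0127
finger_force: 98.0
```

```bash
python3 -m pendant '[[0,0,0.001,0],[0,0,0.001,0],[0,0,0.001,0],[0,0,0,0],[0,0,0,0]]'; python3 -m pendant '[[0,0,0.001,0],[0,0,0.001,0],[0,0,0,0],[0,0,0,0]]'
```

```text
time_s: 9.5
ee_pos: [0.4846, 0.1907, 0.1222]
tcp_rot: [-3.141, -0.0, 1.773]
force: [0.2, 0.5, -0.5]
opening: 0.0129
finger_force: 98.0
time_s: 9.83
ee_pos: [0.4846, 0.1908, 0.1202]
tcp_rot: [-3.141, 0.0, 1.773]
force: [-0.3, -0.2, -1.2]
opening: 0.0127
finger_force: 98.0
```

```bash
python3 -m pendant '[[0,0,0.001,0],[0,0,0.001,0],[0,0,0,0],[0,0,0,0]]';python3 -m pendant '[[0,0,0.001,0],[0,0,0.001,0],[0,0,0,0],[0,0,0,0]]'; python3 -m pendant '[[0,0,0.001,0],[0,0,0.001,0],[0,0,0,0],[0,0,0,0]]'
```

```text
time_s: 10.17
ee_pos: [0.4845, 0.1908, 0.1185]
tcp_rot: [-3.141, 0.0, 1.773]
force: [-2.3, -0.2, 3.7]
opening: 0.013
finger_force: 98.8
time_s: 10.5
ee_pos: [0.4843, 0.1907, 0.1165]
tcp_rot: [-3.141, 0.0, 1.773]
force: [-2.7, -0.8, 7.2]
opening: 0.0128
finger_force: 99.2
time_s: 10.83
ee_pos: [0.4841, 0.1907, 0.1146]
tcp_rot: [-3.141, 0.001, 1.773]
force: [-3.5, -1.7, 9.4]
opening: 0.0132
finger_force: 99.6
```

```bash
python3 -m pendant '[[0,0,0.001,0],[0,0,0,0],[0,0,0,0]]';python3 -m pendant '[[0,0,0.001,0],[0,0,0,0],[0,0,0,0]]'; python3 -m pendant '[[0,0,0.0005,0],[0,0,0,0],[0,0,0,0]]'; python3 -m pendant '[[0,0,0.0005,0],[0,0,0,0],[0,0,0,0]]'
```

```text
time_s: 11.08
ee_pos: [0.4841, 0.1907, 0.1138]
tcp_rot: [-3.141, 0.001, 1.773]
force: [-5.2, -2.6, 9.8]
opening: 0.0127
finger_force: 99.6
time_s: 11.33
ee_pos: [0.4841, 0.1907, 0.1131]
tcp_rot: [-3.141, 0.001, 1.773]
force: [-5.3, -3.3, 14.1]
opening: 0.0131
finger_force: 100.5
time_s: 11.58
ee_pos: [0.4841, 0.1907, 0.113]
tcp_rot: [-3.141, 0.002, 1.773]
force: [-6.6, -2.9, 17.6]
opening: 0.0132
finger_force: 100.9
time_s: 11.83
ee_pos: [0.4842, 0.1908, 0.1128]
tcp_rot: [-3.141, 0.002, 1.773]
force: [-7.2, -4.0, 21.8]
opening: 0.0129
finger_force: 101.4
```

```bash
python3 -m pendant '[[-0.0001,-0.0005,-0.0005,0],[0,0,0,0],[0,0,0,0]]';python3 -m pendant '[[-0.0001,-0.0004,0,0],[0,0,0,0],[0,0,0,0]]'; python3 -c "
from h import *; print(robot.get_obs()['torque'])"
```

```text
time_s: 12.08
ee_pos: [0.484, 0.1907, 0.113]
tcp_rot: [3.142, 0.001, 1.773]
force: [-5.6, -2.4, 15.6]
opening: 0.0127
finger_force: 100.2
time_s: 12.33
ee_pos: [0.484, 0.1906, 0.113]
tcp_rot: [3.141, 0.001, 1.773]
force: [-4.8, -1.9, 15.2]
opening: 0.0129
finger_force: 100.4
[-0.58377127  1.22849858 -0.04193755]
```

```bash
python3 -m pendant '[[-0.0001,-0.0005,0,0],[0,0,0,0],[0,0,0,0]]';python3 -m pendant '[[0,-0.0005,0.0002,0],[0,0,0,0],[0,0,0,0]]'
```

```text
time_s: 12.58
ee_pos: [0.4839, 0.1906, 0.1131]
tcp_rot: [3.14, 0.001, 1.773]
force: [-4.2, -1.1, 13.1]
opening: 0.0129
finger_force: 100.2
time_s: 12.83
ee_pos: [0.4838, 0.1906, 0.1131]
tcp_rot: [3.139, 0.0, 1.773]
force: [-4.1, -2.0, 14.0]
opening: 0.0126
finger_force: 100.5
```

```bash
cat > f.sh <<'E'
python3 -c "
from h import *; o=robot.get_obs(); print(o['ee_pos'].round(4),o['tcp_rot'].round(3),'F',o['force'].round(1),'T',o['torque'].round(3))"
E
python3 -m pendant '[[0,0,0.0003,0.05],[0,0,0,0.05],[0,0,0,0]]' >/dev/null; sh f.sh; python3 -m pendant '[[0,0,0,0.05],[0,0,0,0.05],[0,0,0,0]]' >/dev/null; sh f.sh
```

```text
[0.4834 0.1907 0.113 ] [3.140e+00 1.000e-03 1.671e+00] F [-5.7 -1.  16.5] T [-0.54   1.315  0.004]
[0.4834 0.1907 0.113 ] [3.14  0.    1.571] F [-5.1 -1.5 17.1] T [-0.483  1.31   0.047]
```

```bash
python3 -m pendant '[[0,0,0,0.05],[0,0,0,0.05],[0,0,0,0]]' >/dev/null; sh f.sh; python3 -m pendant '[[0,0,0,0.05],[0,0,0,0.05],[0,0,0,0]]' >/dev/null; sh f.sh;  python3 -m pendant '[[0,0,0,0.05],[0,0,0,0.05],[0,0,0,0]]' >/dev/null; sh f.sh
```

```text
[0.4835 0.1907 0.113 ] [3.139 0.    1.471] F [-5.5 -2.3 16.9] T [-0.514  1.178  0.148]
[0.4836 0.1907 0.113 ] [ 3.139 -0.     1.371] F [-4.  -2.3 15.9] T [-0.488  1.106  0.08 ]
[0.4838 0.1906 0.113 ] [ 3.139 -0.     1.271] F [-3.2 -1.7 15.9] T [-0.487  1.055  0.161]
```

```bash
python3 -m pendant '[[0,0,0.0002,0.05],[0,0,0,0.05],[0,0,0,0]]' >/dev/null; sh f.sh; python3 -m pendant '[[0,0,0,0.05],[0,0,0,0.05],[0,0,0,0]]' >/dev/null; sh f.sh;  python3 -m pendant '[[0,0,0,0.05],[0,0,0,0.05],[0,0,0,0]]' >/dev/null; sh f.sh
```

```text
[0.4839 0.1907 0.1129] [ 3.139e+00 -1.000e-03  1.171e+00] F [-3.4 -0.9 16.7] T [-0.54   1.105  0.101]
[0.484  0.1906 0.113 ] [ 3.139e+00 -1.000e-03  1.071e+00] F [-4.1 -2.1 16.6] T [-0.48   1.03   0.091]
[0.4841 0.1906 0.113 ] [ 3.139e+00 -1.000e-03  9.710e-01] F [-2.9 -1.5 15.9] T [-0.594  0.947  0.103]
```

```bash
python3 -m pendant '[[0,0,0,0.05],[0,0,0,0.05],[0,0,0,0]]' >/dev/null; sh f.sh; python3 -m pendant '[[0,0,0,0.05],[0,0,0,0.05],[0,0,0,0]]' >/dev/null; sh f.sh
```

```text
[0.4842 0.1904 0.113 ] [ 3.139e+00 -2.000e-03  8.710e-01] F [-3.6 -2.7 14.9] T [-0.594  0.876  0.131]
[0.4843 0.1904 0.113 ] [ 3.139e+00 -2.000e-03  7.710e-01] F [-3.4 -1.5 15.4] T [-0.643  0.833  0.114]
```

```bash
python3 -m pendant '[[0,0,0.0002,0.05],[0,0,0,0.05],[0,0,0,0]]' >/dev/null; sh f.sh; python3 -m pendant '[[0,0,0,0.04],[0,0,0,0.04],[0,0,0,0]]' >/dev/null; sh f.sh;python3 -m pendant '[[0,0,0,0.04],[0,0,0,0.04],[0,0,0,0]]' >/dev/null; sh f.sh
```

```text
[0.4844 0.1903 0.1129] [ 3.139e+00 -2.000e-03  6.710e-01] F [-3.1 -2.7 17. ] T [-0.667  0.851  0.098]
[0.4845 0.1903 0.1129] [ 3.139e+00 -3.000e-03  5.910e-01] F [-2.6 -3.1 16.7] T [-0.76   0.836  0.138]
[0.4845 0.1902 0.1129] [ 3.139e+00 -3.000e-03  5.110e-01] F [-3.  -2.7 17.3] T [-0.789  0.775  0.068]
```

```bash
for i in 1; do python3 -m pendant '[[0,0,0,0.03],[0,0,0,0],[0,0,0,0]]' >/dev/null; sh f.sh; python3 -m pendant '[[0,0,0,0.03],[0,0,0,0],[0,0,0,0]]' >/dev/null; sh f.sh; python3 -m pendant '[[0,0,0,0.03],[0,0,0,0],[0,0,0,0]]' >/dev/null; sh f.sh; done
```

```text
[0.4845 0.1902 0.1129] [ 3.139e+00 -3.000e-03  4.830e-01] F [-3.5 -2.9 16.5] T [-0.788  0.755  0.172]
[0.4845 0.1901 0.1129] [ 3.14e+00 -3.00e-03  4.53e-01] F [-3.3 -3.  17.4] T [-0.798  0.78   0.138]
[0.4845 0.1901 0.1129] [ 3.14e+00 -3.00e-03  4.23e-01] F [-3.5 -3.4 17. ] T [-0.834  0.8    0.14 ]
```

```bash
python3 -m pendant '[[0,0,0,0.02],[0,0,0,0],[0,0,0,0]]' >/dev/null; sh f.sh; python3 -m pendant '[[0,0,0,0.02],[0,0,0,0],[0,0,0,0]]' >/dev/null; sh f.sh; python3 -m pendant '[[0,0,0,0.02],[0,0,0,0],[0,0,0,0]]' >/dev/null; sh f.sh;python3 -m pendant '[[0,0,0,0]]' >/dev/null; sh f.sh
```

```text
[0.4845 0.1901 0.1129] [ 3.14e+00 -3.00e-03  4.03e-01] F [-3.2 -3.3 17.6] T [-0.853  0.783  0.115]
[0.4846 0.19   0.1129] [ 3.14e+00 -3.00e-03  3.83e-01] F [-2.5 -3.  16.9] T [-0.822  0.794  0.15 ]
[0.4846 0.19   0.1129] [ 3.14e+00 -3.00e-03  3.63e-01] F [-1.9 -2.9 17.5] T [-0.848  0.77   0.112]
[0.4846 0.19   0.1129] [ 3.14e+00 -3.00e-03  3.63e-01] F [-2.7 -3.  17.9] T [-0.897  0.766  0.115]
```

```bash
python3 -m pendant '[[0,0,0,0.015],[0,0,0,0],[0,0,0,0]]' >/dev/null; sh f.sh; python3 -m pendant '[[0,0,0,0.015],[0,0,0,0],[0,0,0,0]]' >/dev/null; sh f.sh
```

```text
[0.4846 0.19   0.1129] [ 3.14e+00 -3.00e-03  3.48e-01] F [-2.2 -3.1 16.8] T [-0.841  0.76   0.135]
[0.4846 0.19   0.1129] [ 3.14e+00 -3.00e-03  3.33e-01] F [-3.6 -3.7 17. ] T [-0.888  0.727  0.146]
```

```bash
python3 -m pendant '[[0,0,0,0.01],[0,0,0,0],[0,0,0,0]]' >/dev/null; sh f.sh; python3 -m pendant '[[0,0,0,-0.03],[0,0,0,-0.03],[0,0,0,0]]' >/dev/null; sh f.sh; python3 -m pendant '[[0,0,-0.001,0],[0,0,-0.001,0],[0,0,0,0]]' >/dev/null; sh f.sh; python3 -m pendant '[[0,0,-0.001,0],[0,0,-0.001,0],[0,0,0,0]]' >/dev/null; sh f.sh; python3 -m pendant '[[0,0,-0.001,0],[0,0,-0.001,0],[0,0,0,0]]' >/dev/null; sh f.sh
```

```text
[0.4846 0.19   0.1129] [ 3.14e+00 -3.00e-03  3.23e-01] F [-3.7 -3.4 17.8] T [-0.918  0.758  0.196]
[0.4846 0.1901 0.1129] [ 3.14e+00 -3.00e-03  3.84e-01] F [-2.8 -3.2 18.3] T [-0.858  0.77  -0.065]
[0.4846 0.1901 0.1142] [ 3.141e+00 -3.000e-03  3.830e-01] F [-0.2 -1.9  8.4] T [-0.399  0.132  0.022]
[0.4835 0.1897 0.115 ] [ 3.141e+00 -1.000e-03  3.830e-01] F [ 1.8 -1.5  1. ] T [-0.379 -0.46   0.039]
[0.4826 0.1894 0.1166] [3.141e+00 1.000e-03 3.830e-01] F [ 1.5 -1.5 -1.8] T [-0.636 -0.422  0.064]
```

```bash
python3 -m pendant '[[0,0,-0.0015,0],[0,0,-0.0015,0],[0,0,-0.0015,0],[0,0,-0.0015,0],[0,0,0,0]]' >/dev/null; sh f.sh; python3 -m pendant '[[0,0,-0.005,0],[0,0,-0.01,0],[0,0,-0.02,0],[0,0,-0.025,0],[0,0,-0.02,0]]'>/dev/null; python3 -m pendant '[[0,0,0,0],[0,0,0,0],[0,0,0,0],[0,0,0,0],[0,0,0,0]]' >/dev/null; sh f.sh
python3 - <<'E'
from h import *
C,im,d=snap('wrist'); save(im[120:300,200:440],'w6.png',3.3); np.savez('pics/w6',im=im,d=d,W=C[2])
P=cloud((C[0],C[1],np.array(robot.get_calibration('wrist')['mount'])),d)
k=(abs(P[...,0]-.009)<.004)&(abs(P[...,1])<.006)&(P[...,2]>.034)&(P[...,2]<.0555); print('blade',np.median(P[k],0),P[k][:,2].max(),k.sum())
E
```

```text
[0.4828 0.1912 0.1234] [-3.14e+00 -1.00e-03  3.83e-01] F [-0.2  0.3 -0.3] T [ 0.089  0.011 -0.006]
[0.482  0.1898 0.2019] [-3.141e+00  2.000e-03  3.830e-01] F [-0.2 -0.1 -1.1] T [-0.003  0.039  0.036]
blade [ 0.00643149 -0.00121876  0.0393203 ] 0.047259612909142656 31
```

View pics/w6.png

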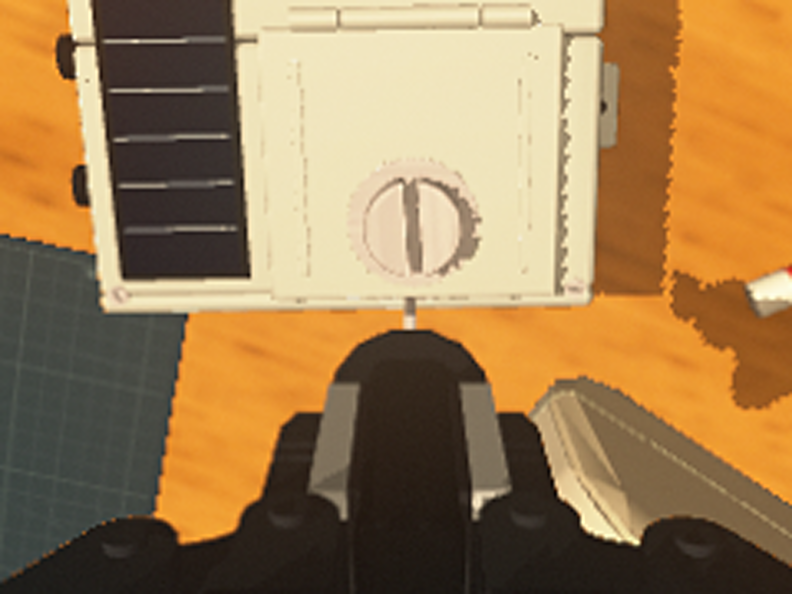

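The slot now lies along the logger's x and the hatch is flush. The blade tip shows at crop (410,315). I check the key's tilt in the grip and the hatch plane.

Run:
```python
from h import *
C=cal('wrist'); M=np.array(robot.get_calibration('wrist')['mount'])
for n in ['w2','w6']:
    w=np.load(f'pics/{n}.npz'); im,d=w['im'],w['d']; P=cloud((C[0],C[1],M),d); b=np.zeros((400,640),bool); b[195:240,312:338]=1
    k=b&(P[...,2]<.06)&(P[...,2]>.008)&(abs(P[...,1])<.01)
    for r in range(204,232,1):
        x=np.nonzero(k[r])[0]
        if len(x): print(n,r,x.min(),x.max(),(P[r,x].mean(0)*1000).round(1))
    # handle top/sides
w=np.load('pics/w6.npz'); P=cloud((C[0],C[1],w['W']),w['d'])
yy,xx=np.mgrid[:400,:640]; a=np.radians(22.7); L=(P-[.4985,.2205,0])@np.array([[np.cos(a),-np.sin(a),0],[np.sin(a),np.cos(a),0],[0,0,1]])
m=(abs(L[...,0]+0)<.03)&(L[...,1]<-.045)&(L[...,1]>-.068)&(L[...,2]>.05)&(L[...,2]<.08)
q=L[m]; print(len(q),'hatch slope dz/dx',np.linalg.lstsq(np.c_[q[:,:2],np.ones(len(q))],q[:,2],rcond=None)[0])
```

```text
w2 210 322 325 [ 6.5 -1.6 46.8]
w2 211 322 325 [ 6.6 -1.6 44.4]
w2 212 322 325 [ 6.5 -1.6 42.7]
w2 213 322 325 [ 6.5 -1.6 40.6]
w2 214 322 325 [ 6.6 -1.6 38.3]
w2 215 322 325 [ 6.6 -1.6 36.3]
w2 216 322 325 [ 6.1 -1.6 35.7]
w2 217 322 325 [ 5.7 -1.6 35. ]
w2 218 322 325 [ 5.  -1.6 34.8]
w2 219 322 325 [ 4.3 -1.6 34.9]
w2 220 317 330 [12.3 -1.5 12.5]
w2 221 315 332 [12.1 -1.5 11.4]
w2 222 313 334 [11.5 -1.5 11.3]
w2 223 312 337 [10.9 -1.  11.3]
w2 224 312 337 [10.3 -1.  11.1]
w2 225 312 337 [ 9.7 -1.  11.1]
w2 226 312 337 [ 9.2 -1.  10.8]
w2 227 312 337 [ 8.4 -1.  11.1]
w2 228 312 337 [ 7.9 -1.  10.8]
w2 229 312 337 [ 7.6 -0.5 10.2]
w2 230 312 337 [ 6.9  1.1 10.3]
w2 231 312 337 [ 5.9  2.3 11.2]
w6 210 323 325 [ 6.5 -1.2 46.7]
w6 211 322 325 [ 6.4 -1.6 44.9]
w6 212 322 325 [ 6.5 -1.6 42.6]
w6 213 322 325 [ 6.7 -1.6 40.1]
w6 214 322 325 [ 6.3 -1.6 39.2]
w6 215 322 325 [ 6.6 -1.6 36.5]
w6 216 322 325 [ 6.2 -1.6 35.5]
w6 217 322 325 [ 5.9 -1.6 34.4]
w6 218 322 325 [ 4.9 -1.6 35.3]
w6 219 322 325 [ 4.3 -1.6 35. ]
w6 220 317 330 [12.3 -1.5 12.5]
w6 221 315 332 [12.  -1.4 11.6]
w6 222 313 334 [11.5 -1.5 11.3]
w6 223 312 337 [10.9 -0.9 11.1]
w6 224 312 337 [10.4 -1.2 11. ]
w6 225 312 337 [ 9.8 -1.1 10.8]
w6 226 312 337 [ 9.2 -1.  10.8]
w6 227 312 337 [ 8.4 -1.  11.2]
w6 228 312 337 [ 7.8 -1.2 11.1]
w6 229 312 337 [ 7.6 -0.5 10.1]
w6 230 312 337 [ 6.9  1.  10.2]
w6 231 312 337 [ 6.   2.3 10.9]
1351 hatch slope dz/dx [-0.02245387  0.06430238  0.0685407 ]
```

The key has not moved in the grip, and the hatch slope of about 0.022 rad means it is locked on the cam. I go back over the stand.

```bash
python3 -m pendant '[[0,0,-0.005,0],[-0.005,0.0358,0,0],[-0.005,0.0358,0,0],[-0.005,0.0358,0,0],[-0.005,0.0358,0,0]]'|head -2;python3 -m pendant '[[-0.005,0.0358,0,0],[-0.005,0.0358,0,0],[-0.005,0.0358,0,0],[-0.005,0.0358,0,0],[-0.005,0.0358,0,0]]'|head -2; python3 -m pendant '[[0,0,0,-0.1],[0,0,0,-0.1],[0,0,0,-0.1],[0,0,0,-0.1],[0,0,0,-0.1]]'|head -2;python3 -m pendant '[[0,0,0,-0.1],[0,0,0,-0.1],[0,0,0,-0.1],[0,0,0.02,0],[0,0,0.02,0]]'|head -2; python3 -m pendant '[[0,0,0.02,0],[0,0,0,0],[0,0,0,0],[0,0,0,0],[0,0,0,0]]'|head -2;python3 -m pendant '[[0,0,0,0],[0,0,0,0],[0,0,0,0]]'|head -3
cat > hole.py <<'E'
from h import *
import sys
o=robot.get_obs(); print(o['ee_pos'].round(4),o['tcp_rot'].round(4))
c=robot.get_calibration('wrist'); K=np.array([[c['fx'],0,c['cx']],[0,c['fy'],c['cy']],[0,0,1.]])
C=(K,np.array(c['distortion']),np.array(c['mount'])); im,d=robot.snapshot('wrist'); Q=cloud(C,d); np.savez('pics/'+sys.argv[1],im=im,d=d)
zs=o['ee_pos'][2]-.044
b=(abs(Q[...,0])<.022)&(abs(Q[...,1])<.02)
hf=b&(Q[...,2]>zs+.005)
near=np.zeros_like(b); near[130:209,290:365]=1; near&=~((Q[...,2]<zs-.01))
rect(C,near&(Q[...,2]>zs+.003)&(np.hypot(Q[...,0],Q[...,1])<.05),'hole(tool)',zs,30)
st=near&(abs(Q[...,2]-zs)<.004); rect(C,st,'stand(tool)',zs,300)
k=np.zeros_like(b); k[204:216,318:332]=1; k&=(Q[...,2]>.030)&(Q[...,2]<.052)
for r in (210,212,214):
    x=np.nonzero(k[r])[0]
    if len(x): print('blade',r,x.min(),x.max(),Q[r,x].mean(0).round(4))
E
python3 hole.py w7; python3 -c "
from h import *
im=np.load('pics/w7.npz')['im']; save(im[120:250,240:410],'w7.png',4.5)"
```

```text
time_s: 21.13
ee_pos: [0.5179, 0.0486, 0.2081]
time_s: 21.55
ee_pos: [0.5616, -0.1274, 0.208]
time_s: 21.97
ee_pos: [0.5614, -0.1256, 0.2077]
time_s: 22.38
ee_pos: [0.5627, -0.1259, 0.1686]
time_s: 22.8
ee_pos: [0.5626, -0.1256, 0.1494]
time_s: 23.05
ee_pos: [0.5619, -0.1257, 0.1487]
tcp_rot: [3.14, -0.0, 1.183]
[ 0.5619 -0.1257  0.1487] [ 3.1403 -0.      1.1828]
hole(tool) [ 290  138   75   71 2593] c [0.0212 0.0012] size [0.0633 0.0681] 0.1 mean [0.0302 0.0025]
hole(tool) [318 188  14  21 292] c [-0.0009 -0.0011] size [0.019 0.012] 0.1 mean [-0.0009 -0.0011]
stand(tool) [ 296  168   59   41 2065] c [ 0.0082 -0.001 ] size [0.0373 0.0521] 0.1 mean [ 0.0099 -0.0009]
blade 210 322 325 [ 0.0079 -0.002   0.0466]
blade 212 322 325 [ 0.0078 -0.002   0.0425]
blade 214 322 325 [ 0.0081 -0.002   0.0378]
```

View pics/w7.png

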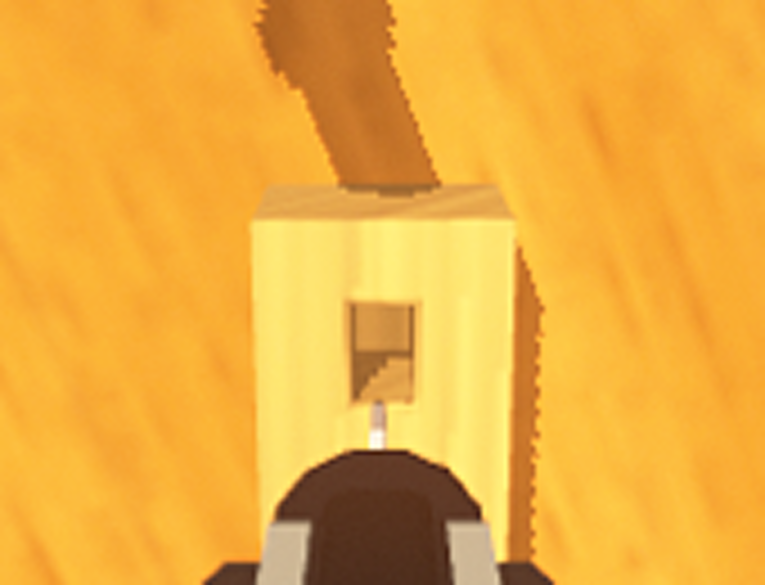

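The hole is at crop (383,352) and the blade tip at (378,405), so they are aligned with a shift of +0.8 mm in tool y. I insert gently.

```bash
python3 -m pendant '[[0.0002,0.0008,0.012,0],[0,0,0.015,0],[0,0,0.015,0],[0,0,0.01,0],[0,0,0,0]]'>/dev/null; python3 -m pendant '[[0,0,0,0],[0,0,0,0],[0,0,0,0],[0,0,0,0]]'>/dev/null; sh f.sh; python3 -m pendant '[[0,0,0.002,0],[0,0,0.002,0],[0,0,0.002,0],[0,0,0,0],[0,0,0,0]]'>/dev/null; sh f.sh; python3 -m pendant '[[0,0,0.002,0],[0,0,0.002,0],[0,0,0,0],[0,0,0,0]]'>/dev/null; sh f.sh
```

```text
[ 0.563  -0.1258  0.0968] [ 3.14  -0.     1.183] F [ 0.1 -0.4 -0.4] T [-0.018  0.024  0.041]
[ 0.5621 -0.1257  0.0897] [-3.141  0.     1.183] F [ 0.   0.7 -0.4] T [ 0.013  0.009 -0.043]
[ 0.5621 -0.1257  0.0857] [-3.141 -0.     1.183] F [ 0.4 -0.2 -0.7] T [ 0.025  0.009 -0.008]
```

Tip is 6 mm inside with no force.

```bash
python3 -m pendant '[[0,0,0.003,0],[0,0,0.003,0],[0,0,0.003,0],[0,0,0.002,0],[0,0,0,0]]'>/dev/null; sh f.sh; python3 -m pendant '[[0,0,0.003,0],[0,0,0.003,0],[0,0,0.003,0],[0,0,0.002,0],[0,0,0,0]]'>/dev/null; sh f.sh; python3 -m pendant '[[0,0,0.002,0],[0,0,0.002,0],[0,0,0,0],[0,0,0,0]]'>/dev/null; sh f.sh
```

```text
[ 0.5617 -0.1256  0.0742] [-3.14   0.     1.183] F [ 0.8 -1.1 -0.9] T [-0.001  0.029 -0.035]
[ 0.5618 -0.1257  0.0633] [-3.141  0.     1.183] F [ 0.8  0.7 -1. ] T [ 0.023 -0.004 -0.001]
[ 0.5622 -0.1257  0.0598] [-3.141  0.     1.183] F [ 0.  -0.5 -0.2] T [ 0.02  -0.021  0.003]
```

```bash
python3 -m pendant '[[0,0,0.001,0],[0,0,0.001,0],[0,0,0,0],[0,0,0,0]]'>/dev/null; sh f.sh; python3 -m pendant '[[0,0,0.0005,0],[0,0,0.0005,0],[0,0,0,0],[0,0,0,0]]'>/dev/null; sh f.sh
```

```text
[ 0.5625 -0.1257  0.0583] [3.141 0.    1.183] F [-2.1  1.3  3.5] T [0.02  0.311 0.013]
[ 0.5625 -0.1257  0.0583] [3.141e+00 1.000e-03 1.183e+00] F [-4.4 -0.2 11.6] T [0.174 1.04  0.021]
```

```bash
python3 -m pendant '[[0,0,-0.001,0],[0,0,0,0],[0,0,0,0]]'>/dev/null; sh f.sh; python3 -m pendant '[[0,0,0,0],[0,0,0,0],[0,0,0,0],[0,0,0,0],[0,0,0,0]]' 60; python3 -m pendant '[[0,0,-0.01,0],[0,0,-0.03,0],[0,0,-0.04,0],[0,0,-0.04,0],[0,0,-0.03,0]]'; python3 -m pendant '[[0,0,0,0],[0,0,0,0],[0,0,0,0],[0,0,0,0],[0,0,0,0]]'
python3 - <<'E'
from h import *
C,im,d=snap('wrist'); P=cloud(C,d); H=P[...,2]; np.savez('pics/w8',im=im,d=d,W=C[2])
b=np.hypot(P[...,0]-.562,P[...,1]+.126)<.03
print('max H',np.nanpercentile(H[b],[99.5,100])); m=b&(H>.099); rect(C,m,'handle top',.103,20)
q=P[m]; print(np.linalg.lstsq(np.c_[q[:,:2],np.ones(len(q))],q[:,2],rcond=None)[0][:2])
dark=(im.max(2)<110)&b&(H<.056); ys,xs=np.nonzero(dark); print('collar',cv2.minEnclosingCircle(onz(C,np.c_[xs,ys],.047)[:,:2].astype(np.float32)), 'H',np.median(H[dark]))
C=cal('top'); im,d=robot.snapshot('top'); P=cloud(C,d); a=np.radians(22.7)
for n,z in (('now',d),('start',np.load('pics/top.npz')['d'])):
    P=cloud(C,z); L=(P-[.4985,.2205,0])@np.array([[np.cos(a),-np.sin(a),0],[np.sin(a),np.cos(a),0],[0,0,1]])
    m=(abs(L[...,0])<.034)&(L[...,1]<-.042)&(L[...,1]>-.072)&(L[...,2]>.05)&(L[...,2]<.08)
    q=L[m]; print(n,len(q),'hatch slope',np.linalg.lstsq(np.c_[q[:,:2],np.ones(len(q))],q[:,2],rcond=None)[0])
E
```

```text
[ 0.5626 -0.1257  0.0583] [ 3.141 -0.     1.183] F [-2.3  0.2  5.5] T [0.066 0.316 0.013]
time_s: 27.1
ee_pos: [0.5622, -0.1257, 0.0577]
tcp_rot: [-3.141, -0.0, 1.183]
force: [-0.1, -0.3, 0.0]
opening: 0.0513
finger_force: 0.0
time_s: 27.52
ee_pos: [0.5632, -0.1253, 0.2118]
tcp_rot: [3.139, -0.001, 1.184]
force: [0.9, 0.2, -0.0]
opening: 0.0513
finger_force: 0.0
time_s: 27.93
ee_pos: [0.5612, -0.1256, 0.2065]
tcp_rot: [-3.139, 0.0, 1.183]
force: [0.6, -0.3, -0.2]
opening: 0.0511
finger_force: 0.0
max H [0.30823436 0.30949181]
handle top [318 186  16  23 340] c [ 0.5609 -0.1251] size [0.0208 0.0136] 67.4 mean [ 0.5606 -0.1249]
handle top [  215   239   240   161 17227] c [ 0.5157 -0.2651] size [0.2106 0.286 ] 67.7 mean [ 0.5034 -0.2961]
[1.25014765 3.42135453]
collar ((0.56107097864151, -0.12550148367881775), 0.014457860961556435) H 0.04750010236884239
now 282 hatch slope [-0.01381824  0.11219868  0.07016564]
start 279 hatch slope [-0.09134236  0.16433187  0.07573584]
```

The key is seated upright: collar at 47.5 mm, and handle top over the collar. The hatch is locked (slope about 0.02 rad, against 0.09 at the start) and the gripper is clear.

```bash
python3 -c "
from workcell import robot
print(robot.sign_off())"
```

```text
the job is handed in; nothing more can be done
None
```

The job is handed in at about 28 s of robot time: hatch pressed home, fastener turned clockwise to its stop and holding it shut (measured slope about 0.02 rad), key back upright in its hole down to the collar; the hand-in returned no verdict.

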